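Make up the check load and stand it on the shop scale

ROBOT

A 6-joint arm with a two-finger parallel gripper is mounted at the origin on the work surface. World frame = base frame: x ahead of the robot, y to its left, z up, the work surface at z = 0. Lengths are in m, angles in rad, forces in N, time in s.
With the tool pointing down it reaches from about 0.3 to 0.775 m from the base axis. Payload 14.6 kg.
Tool frame: the origin (TCP) lies between the finger pads; the fingertips stand 25 mm ahead of it and the grasp point (between the pads) lies 6 mm ahead of it (nose_length is the distance from the TCP to the fingertips, in m); y points along the fingers, x is the direction in which the jaws open and shut, and the axes are right-handed (so a half turn about y gives the same grasp; the last joint's range is limited). The gripper opens to 94 mm and grips with 3 to 60 N. Pads are 16 mm wide; open, the fingers measure 119 mm over their backs; the gripper's body (75 mm by 177 mm) begins 78 mm behind the grasp point.
Start: joints at [1.175, 0.3, 1.521, -0, 1.321, -0.067], TCP at [0.178, 0.521, 0.23] pointing down, gripper open.
Joint ranges: [-3.03, 3.03], [-0.79, 2.21], [0.23, 2.52], [-1.04, 4.18], [0, 3.07], [-2.55, 2.55]. Speed limits (rad/s): [2.22, 2.22, 2.57, 3.14, 3.14, 3.14].

INTERFACE

Orientations are given as a unit quaternion [w, x, y, z].
In Python, from bench import get_obs, snapshot, camera_model, close_job, silhouettes, tip_of, nose_length gives the robot as it stands.
- The arm moves only by the tool move_arm, never from a script. Its argument "moves" is a list of rows, each a list of 6 numbers: the shift along the world's x, y, z in mm, then the turn, a rotation vector about the world's x, y, z in rad. In form: [[x, y, z, ax, ay, az], ...]. A call has 1 to 8 rows; each row shifts and turns the commanded pose from where the row before left it; what a row does not reach is not made up. A row lasts 1/12 s, in which the tool goes at most 41.7 mm and 7.16 degrees, less where a joint would pass 70% of its speed; a pose out of reach is approached as far as the arm can. A call with a gripper value outside its range is refused whole. "fingers" is the finger opening in mm, from 0 to 94, set as the call begins (left out, the last holds). The fingers move at their own pace and stop on an object; "squeeze" is the grip in N (left out, the last holds). Time passes only in rows, so rows that do not move let the fingers close. It gives the time, the measured TCP pose, the force and the opening at its end, in the units of the state.
- get_obs(): the state, without advancing time (a new reading comes with each control period).
- snapshot(name): name is "scene" or "side" or "wrist"; returns the picture (480x640x3 uint8, red, green, blue); there is no depth.
- camera_model(name): a dict with "K" (3x3 intrinsics, pixels), "dist_coeffs" ([k1, k2, p1, p2, k3] as OpenCV has them; the pictures are not rectified), "cam_to_world" (4x4, takes a point from camera to world coordinates). Camera axes: x right, y down, z forward; pixel columns grow to the right and rows downward; lengths in m; the calibration is good to about 2 mm. A picture is of the moment at which its call begins: read the wrist's pose just before it. camera_model takes no time and is no camera call; for the wrist camera it gives the pose at the moment of the call.
- close_job(): hands the job in, once; it reports no verdict.
Trained networks look in the newest picture that a camera, given by its name, has taken for a name from the list of things; names that differ only in an ending like _2 or _b are one class to them, and where a whole thing is asked for, a point or a joint stands for the part that bears it (a point fixed in the world has none). Each returns a list of dicts, best first, with "p" (0 to 1); they miss things now and then, are a little off and sometimes report something else, mostly with a low value. They report only what shows in the picture. A call takes as long as a camera call. They do not tell look-alikes from the thing itself.
- silhouettes(target, camera): "mask" (480x640 bool, what is visible of it).
- tip_of(target, camera): "xyz" ([x, y, z] in m, in the coordinates of the camera as it stood for that picture, good to about 4 mm: a listed point, or the origin of a listed thing).
The state is a dict: "t": time; "joint_positions": joint angles; "qd": joint speeds; "joint_torque": joint torques, N m; "position": TCP position; "orientation": TCP orientation; "wrist_force": force on the tool from outside, world axes, zero at the start; "torque": the same for the moment, N m; "gripper_width": finger opening in m.
Only numpy, scipy, OpenCV 4.12 (cv2) and the standard library are available. Lean on these libraries where they do the work, as an engineer would, in place of code of your own. Each camera call takes 0.05 s, during which the arm holds its last target.

TASK

The hanger on the counter still lacks one mass for checking the scale: slide the larger of the two loose slotted masses sideways onto the hanger's stem, under the knob and flat on top of the other two, push it fully home, and have its slot turned so that the three slots are spread about evenly round the stem. Only when it is loaded, lift the hanger by its knob and set it down gently, upright, near the middle of the scale's pan, and let go. Leave the smaller mass, the carton and the screwdriver where they lie.

Things in the scene. Friction and masses are not known exactly. Their poses are not given: they have to be found in the camera images.
- loose_center (a point): centre (half-way up, 7 mm above its underside) of the larger loose slotted mass, the one to add: bare steel disc, diameter 50 mm, 14 mm thick, about 185 g, lying flat on the counter. A 12 mm wide straight slot with a round bottom runs from the rim to 6 mm past the centre, so the stem ends up on the disc's axis. Its x axis points from the centre out through the slot's mouth, its z axis up
- loose_mouth (a point): mouth of that mass's slot: on the rim, 25 mm from its centre along its x axis, half-way up
- upper_center (a point): centre (half-way up) of the upper mass already on the hanger: same disc as the loose one (diameter 50 mm, 14 mm thick, slot 12 mm); its top is 30 mm above the hanger's underside. x axis out through its slot's mouth, z up
- upper_mouth (a point): mouth of the upper mass's slot, on the rim, 25 mm from its centre, half-way up
- lower_center (a point): centre (half-way up) of the lower, larger mass already on the hanger: steel disc, diameter 66 mm, 10 mm thick, slot 12 mm wide; it lies on the hanger's base plate. x axis out through its slot's mouth, z up. The two masses' slots point about a third of a turn apart; the free third faces roughly towards the robot
- lower_mouth (a point): mouth of the lower mass's slot, on the rim, 33 mm from its centre, half-way up
- hanger_knob (a point): centre of the lifting knob at the top of the hanger, on the stem's axis: dark upright cylinder, diameter 18 mm, 15 mm tall, its underside 63 mm above the hanger's underside. It is wider than the slots, so masses go on from the side, below it. z axis up along the stem
- hanger_foot (a point): centre of the underside of the hanger's base plate (steel, diameter 56 mm, 6 mm thick), 70 mm below the knob's centre. A steel stem of diameter 8 mm joins plate and knob. The hanger stands loose on the counter; with three masses on it weighs about 0.78 kg. z axis up along the stem
- pan (a point): centre of the top face of the scale's flat metal pan, 225 x 285 mm (pan x by pan y), 85 mm above the counter. The scale, fixed in place, is a pale bench scale 325 mm deep by 300 mm wide; its sloped key panel is on the side nearest the robot and is lower than the pan. Pan x points away from the robot, z up
- small_center (a point): centre (half-way up, 5 mm) of the smaller loose slotted mass: steel disc, diameter 40 mm, 10 mm thick; to be left alone
- carton_center (a point): centre of a small closed cardboard screw carton, 55 x 75 x 40 mm; to be left alone
- screwdriver_grip (a point): handle of a grey screwdriver lying between the robot and the hanger; to be left alone
Not all that is in view belongs to the job. Leave any green look-alike of the part that bears upper_center alone. What is shaped like the part that bears hanger_knob but pink is not meant.

How it is judged:
By the outcome, as a careful person would: the job done as asked, in the order asked, and still so for the second after the job is handed in, with the robot touching nothing.
It also fails if it takes over 66 s, if anything falls off the work surface, if the arm or the gripper's body presses on something with over 40 N, if the wrist force passes 120 N, or if a joint passes its speed limit or range.

## Working session

There is one attempt and no reset: what is moved stays moved. The work goes in short steps, Python scripts to look and compute and a tool call to move; the robot and the scene stay as the last step left them, time stands still between calls to the robot, and variables do not carry over. Pictures are saved under pics/ and viewed, and the job is handed in when it is done.

Besides the shell and the picture viewer there is one more tool, called as name(argument=value, ...), one argument or row to a line, values as JSON. move_arm: Moves the arm, as the interface text tells. Its arguments: {"type":"object","properties":{"moves":{"type":"array","items":{"type":"array","items":{"type":"number"}}},"fingers":{"type":"number"},"squeeze":{"type":"number"}},"required":["moves"]}

```bash
ls; mkdir -p pics; python3 - <<'E'
from bench import *
import cv2
o=get_obs(); print(o)
for n in("scene","side","wrist"):
    im=snapshot(n); cv2.imwrite(f"pics/{n}0.png",im[:,:,::-1]); m=camera_model(n); print(n,m["K"],m["dist_coeffs"],m["cam_to_world"])
print(nose_length, get_obs()["t"])
E
```

```text
pics
{'t': 0.0, 'joint_positions': array([ 1.17539835e+00,  3.00466297e-01,  1.52152760e+00,  1.04540723e-05,
        1.32070617e+00, -6.65954667e-02]), 'qd': array([ 0.00049722,  0.00153636,  0.00022642, -0.00049729, -0.00032715,
        0.00152285]), 'joint_torque': array([ 7.72248750e-04, -5.31806266e+01, -3.52737415e+01,  7.07995822e-02,
        2.43999698e-02, -4.64312109e-05]), 'position': array([0.17751572, 0.52033863, 0.22991157]), 'orientation': array([-0.57488648,  0.57529262,  0.41109184, -0.41176138]), 'wrist_force': array([0.21512487, 0.27283527, 0.06731085]), 'torque': array([-0.0395249 , -0.05368991,  0.04487421]), 'gripper_width': 0.09410868199315459}
scene [[530.83913845   0.         317.15064374]
 [  0.         530.83913845 234.3669801 ]
 [  0.           0.           1.        ]] [-0.03511811  0.          0.          0.          0.        ] [[ 0.13425931  0.61805307 -0.77458688  1.50010517]
 [ 0.99078721 -0.09772697  0.09375572 -0.13423258]
 [-0.01775202 -0.78003836 -0.62547984  0.8154889 ]
 [ 0.          0.          0.          1.        ]]
side [[531.41141239   0.         319.30635511]
 [  0.         531.41141239 241.9393075 ]
 [  0.           0.           1.        ]] [0.01242964 0.         0.         0.         0.        ] [[ 0.7789744  -0.33003035  0.53317806  0.03719948]
 [-0.62702619 -0.41822004  0.65721393 -0.64461812]
 [ 0.00608521 -0.84626944 -0.53272038  0.61112392]
 [ 0.          0.          0.          1.        ]]
wrist [[348.31950908   0.         324.91972348]
 [  0.         348.31950908 236.70364967]
 [  0.           0.           1.        ]] [-0.01246552  0.          0.          0.          0.        ] [[ 3.22238626e-01  9.06349424e-01  2.73300183e-01  9.74997044e-02]
 [ 9.46658203e-01 -3.08298664e-01 -9.37559639e-02  5.47683934e-01]
 [-7.17582681e-04  2.88933653e-01 -9.57348855e-01  3.84648427e-01]
 [ 0.00000000e+00  0.00000000e+00  0.00000000e+00  1.00000000e+00]]
0.025 0.15
```

View pics/scene0.png

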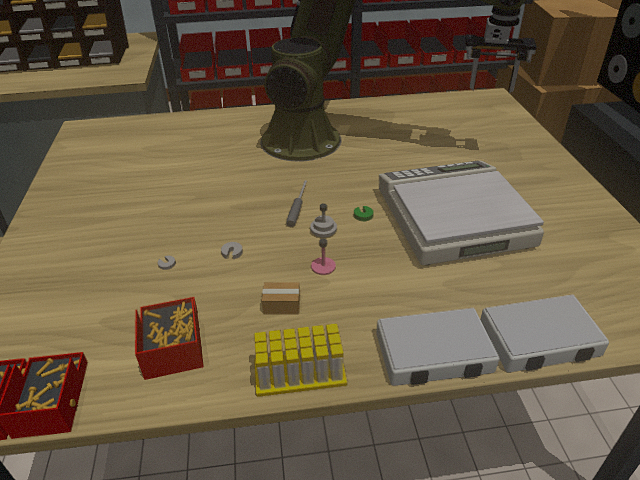

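View pics/side0.png

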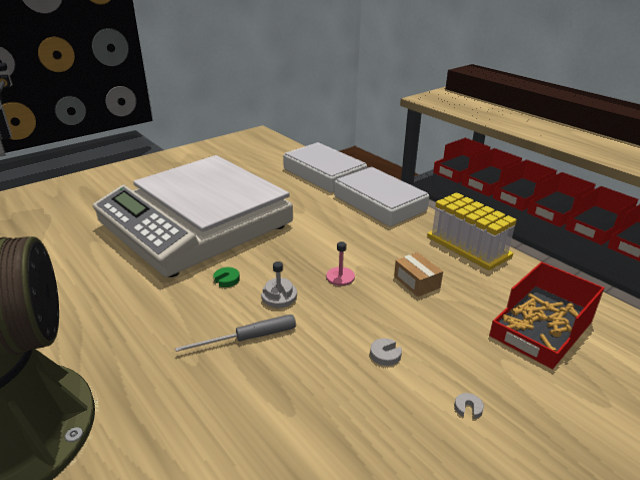

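View pics/wrist0.png

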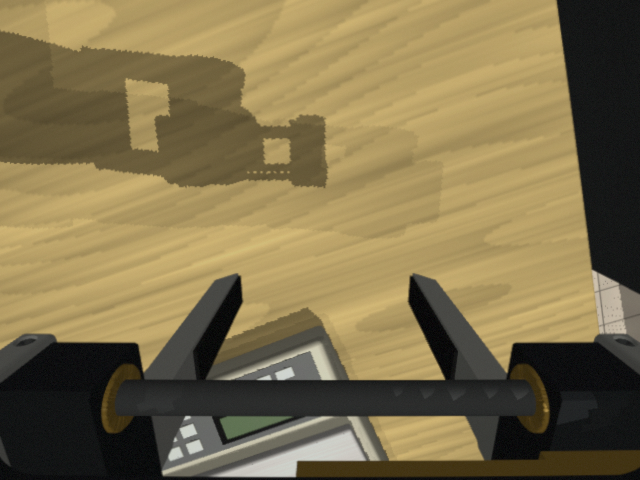

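```bash
cat > h.py <<'E'
from bench import *
import numpy as np, cv2
def ray(m,uv):
    uv=np.atleast_2d(uv).astype(float)
    n=cv2.undistortPoints(uv[:,None,:],m["K"],np.array(m["dist_coeffs"]))[:,0]
    T=m["cam_to_world"]; d=np.c_[n,np.ones(len(n))]@T[:3,:3].T
    return T[:3,3],d
def onz(m,uv,z):
    c,d=ray(m,uv); return c+d*((z-c[2])/d[:,2])[:,None]
def proj(m,P):
    P=np.atleast_2d(P); T=np.linalg.inv(m["cam_to_world"]); rv=cv2.Rodrigues(T[:3,:3])[0]
    return cv2.projectPoints(P.astype(float),rv,T[:3,3],m["K"],np.array(m["dist_coeffs"]))[0][:,0]
def w(m,x): return m["cam_to_world"][:3,:3]@np.array(x)+m["cam_to_world"][:3,3]
E
python3 - <<'E'
from h import *
for n in("scene","side"):
    snapshot(n); m=camera_model(n)
    for k in "loose_center loose_mouth upper_center upper_mouth lower_center lower_mouth hanger_knob hanger_foot pan small_center carton_center screwdriver_grip".split():
        for r in tip_of(k,n)[:3]:
            p=w(m,r["xyz"]); print(n,k,round(r["p"],2),p.round(4),proj(m,p)[0].round(0))
print(get_obs()["t"])
E
```

```text
scene loose_mouth 0.72 [ 0.5466 -0.2261  0.0021] [230. 258.]
scene upper_center 0.73 [0.4715 0.0048 0.0162] [323. 224.]
scene upper_center 0.53 [0.4285 0.1168 0.0015] [364. 214.]
scene upper_mouth 0.77 [ 0.4686 -0.021   0.0148] [312. 225.]
scene upper_mouth 0.63 [0.4075 0.1135 0.0017] [361. 209.]
scene lower_center 0.53 [0.4715 0.0047 0.0072] [323. 227.]
scene lower_center 0.16 [ 0.4749  0.0071 -0.0015] [324. 230.]
scene lower_mouth 0.19 [ 0.5402 -0.3719  0.0056] [166. 261.]
scene hanger_knob 0.85 [ 0.605  -0.0161  0.0725] [322. 241.]
scene hanger_knob 0.47 [0.4758 0.0065 0.0669] [323. 208.]
scene hanger_foot 0.56 [ 0.6069 -0.021  -0.0015] [320. 267.]
scene hanger_foot 0.54 [0.4731 0.0067 0.0083] [324. 227.]
scene hanger_foot 0.48 [ 0.4731  0.0058 -0.0005] [323. 230.]
scene pan 0.93 [0.5219 0.3372 0.0838] [464. 201.]
scene small_center 0.44 [ 0.5398 -0.3724  0.0035] [166. 262.]
scene small_center 0.23 [ 0.5456 -0.2272  0.001 ] [229. 258.]
scene carton_center 0.73 [ 0.7098 -0.1192  0.0151] [280. 298.]
scene screwdriver_grip 0.73 [ 0.3894 -0.058   0.0136] [294. 208.]
side loose_mouth 0
[... 169 characters left out ...]
r_center 0.76 [0.4671 0.0034 0.0243] [278. 288.]
side upper_center 0.28 [ 0.4594 -0.0185  0.0219] [282. 296.]
side upper_mouth 0.88 [0.3969 0.114  0.006 ] [215. 282.]
side upper_mouth 0.76 [ 0.4613 -0.02    0.0174] [283. 298.]
side lower_center 0.73 [0.4684 0.0056 0.0096] [278. 293.]
side hanger_knob 0.95 [ 0.6009 -0.023   0.0659] [344. 250.]
side hanger_knob 0.73 [0.4698 0.0105 0.0674] [276. 266.]
side hanger_foot 0.62 [0.4677 0.0028 0.0034] [279. 297.]
side pan 0.66 [0.518  0.3399 0.0835] [209. 186.]
side small_center 0.87 [ 0.5359 -0.3718  0.0074] [468. 403.]
side carton_center 0.71 [ 0.7048 -0.118   0.0201] [417. 273.]
side screwdriver_grip 0.83 [ 0.3863 -0.0555  0.0108] [259. 329.]
1.45
```

```bash
python3 - <<'E'
import cv2
a=cv2.imread("pics/scene0.png")[180:310,140:400]; b=cv2.imread("pics/side0.png")[240:440,200:500]
cv2.imwrite("pics/crA.png",cv2.resize(a,None,fx=3,fy=3,interpolation=cv2.INTER_CUBIC)); cv2.imwrite("pics/crB.png",cv2.resize(b,None,fx=2.6,fy=2.6,interpolation=cv2.INTER_CUBIC))
E
```

```text
(no output)
```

View pics/crA.png

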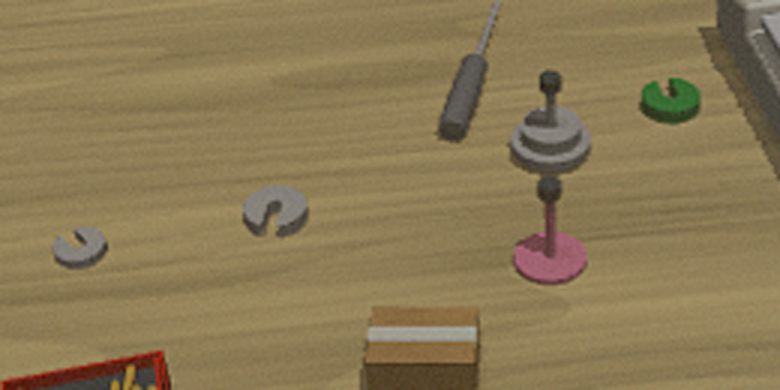

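View pics/crB.png

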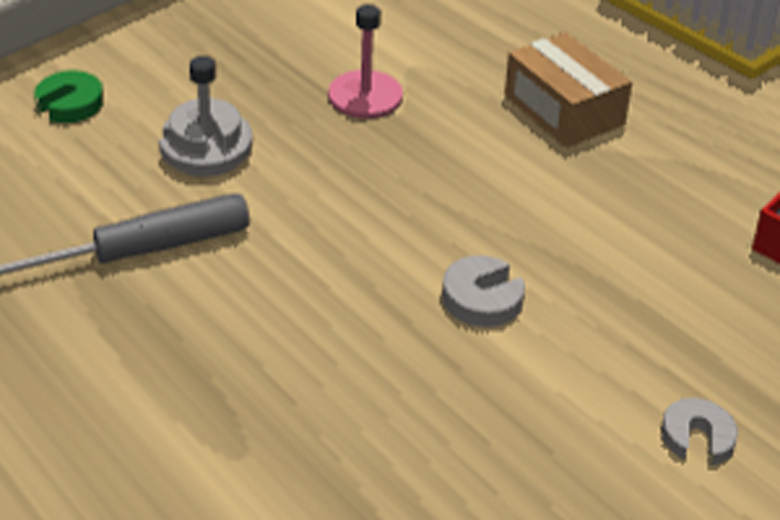

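```bash
python3 - <<'E'
from h import *
from scipy.spatial.transform import Rotation as R
o=get_obs(); q=o["orientation"]; M=R.from_quat([q[1],q[2],q[3],q[0]]).as_matrix(); print(M.round(3))
m=camera_model("wrist"); C=m["cam_to_world"]
T=np.eye(4);T[:3,:3]=M;T[:3,3]=o["position"]
X=np.linalg.inv(T)@C; print(X.round(4)); np.save("X.npy",X)
# disc top fits: contour
for n in("scene","side"):
    snapshot(n)
    m=camera_model(n)
    for r in silhouettes("loose_center",n)[:3]:
        k=r["mask"]; ys,xs=np.nonzero(k); print(n,r["p"],k.sum(),xs.min(),xs.max(),ys.min(),ys.max(), onz(m,[[xs.mean(),ys.mean()]],0.009).round(4))
E
```

```text
[[ 0.323  0.    -0.946]
 [ 0.946  0.     0.323]
 [ 0.    -1.    -0.   ]]
[[ 1.000e+00  7.000e-04  3.000e-04 -1.000e-04]
 [-1.000e-04 -2.890e-01  9.573e-01 -1.546e-01]
 [ 8.000e-04 -9.573e-01 -2.890e-01  8.460e-02]
 [ 0.000e+00  0.000e+00  0.000e+00  1.000e+00]]
scene 0.69 270 221 242 242 257 [[ 0.5256 -0.2204  0.009 ]]
side 0.87 674 370 401 339 365 [[ 0.5147 -0.2254  0.009 ]]
```

move_arm(
  moves=[
    [18,-32,0,0,0,0],
    [18,-32,0,0,0,0],
    [18,-32,0,0,0,0],
    [18,-32,0,0,0,0],
    [18,-32,0,0,0,0],
    [18,-32,0,0,0,0],
    [18,-32,0,0,0,0],
    [18,-32,0,0,0,0],
  ],
)

```text
t: 2.32
position: [0.322, 0.2629, 0.2307]
orientation: [-0.575, 0.575, 0.412, -0.411]
wrist_force: [1.1, -0.1, -0.2]
gripper_width: 0.0938
```

move_arm(
  moves=[
    [18,-32,0,0,0,0],
    [18,-32,0,0,0,0],
    [18,-32,0,0,0,0],
    [18,-32,0,0,0,0],
    [18,-32,0,0,0,0],
    [18,-32,0,0,0,0],
    [18,-32,0,0,0,0],
    [0,0,0,0,0,0],
  ],
)

```text
t: 2.98
position: [0.4495, 0.0363, 0.2304]
orientation: [-0.576, 0.576, 0.41, -0.41]
wrist_force: [0.2, 0.4, 0.5]
gripper_width: 0.0945
```

```bash
python3 - <<'E'
from h import *
m=camera_model("wrist"); im=snapshot("wrist"); print(get_obs()["position"],get_obs()["t"],get_obs()["wrist_force"])
np.savez("m1.npz",**{k:np.array(v) for k,v in m.items()})
cv2.imwrite("pics/w1.png",im[:,:,::-1])
for k in "upper_center upper_mouth lower_center lower_mouth hanger_knob hanger_foot".split():
    for r in tip_of(k,"wrist")[:2]:
        p=w(m,r["xyz"]); print(k,round(r["p"],2),p.round(4),proj(m,p)[0].round(0))
E
```

```text
[0.44836061 0.03837671 0.23020137] 3.0333 [-0.40519324 -0.20653157 -0.80332554]
upper_center 0.77 [0.4203 0.1171 0.0068] [388. 162.]
upper_mouth 0.97 [0.3956 0.1142 0.0071] [379. 140.]
upper_mouth 0.63 [ 0.4627 -0.0207  0.0234] [280. 242.]
lower_center 0.98 [0.4718 0.0059 0.0134] [306. 239.]
lower_mouth 0.7 [0.442  0.0267 0.0117] [315. 209.]
hanger_knob 0.92 [0.4697 0.0049 0.0736] [301. 257.]
hanger_knob 0.89 [ 0.6047 -0.0129  0.0694] [329. 372.]
hanger_foot 0.83 [ 0.4682  0.0061 -0.0005] [306. 233.]
hanger_foot 0.67 [ 0.5998 -0.015   0.0013] [325. 334.]
```

View pics/w1.png

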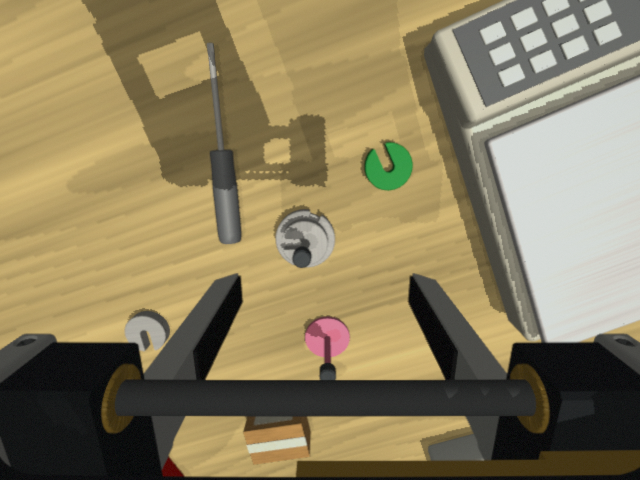

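```bash
python3 - <<'E'
import cv2
a=cv2.imread("pics/w1.png")[190:290,255:355]
cv2.imwrite("pics/cw1.png",cv2.resize(a,None,fx=6,fy=6,interpolation=cv2.INTER_CUBIC))
E
```

```text
(no output)
```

View pics/cw1.png

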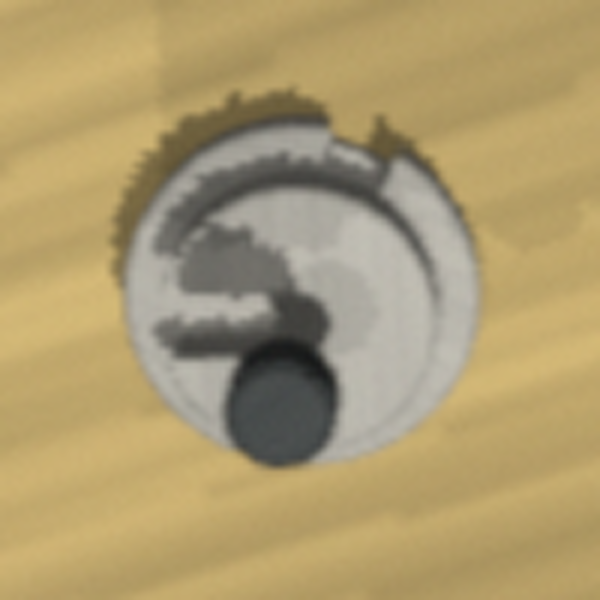

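move_arm(
  moves=[
    [3,-11,-3,0,0,-0.12],
    [3,-11,-3,0,0,-0.12],
    [3,-11,-3,0,0,-0.12],
    [3,-11,-3,0,0,-0.12],
    [3,-11,-3,0,0,-0.12],
    [3,-11,-3,0,0,-0.12],
    [3,-11,-3,0,0,-0.12],
    [3,-11,-3,0,0,-0.12],
  ],
)

```text
t: 4.0
position: [0.4717, -0.0472, 0.2065]
orientation: [-0.7, 0.7, 0.098, -0.098]
wrist_force: [0.3, 0.4, 0.7]
gripper_width: 0.094
```

move_arm(
  moves=[
    [3,-11,-3,0,0,-0.12],
    [3,-11,-3,0,0,-0.12],
    [3,-11,-3,0,0,-0.12],
    [3,-11,-3,0,0,-0.12],
    [3,-11,-3,0,0,-0.12],
    [3,-11,-3,0,0,-0.12],
    [3,-11,-3,0,0,-0.12],
    [3,-11,-3,0,0,-0.12],
  ],
)

```text
t: 4.67
position: [0.4958, -0.1351, 0.1825]
orientation: [0.666, -0.666, 0.237, -0.237]
wrist_force: [1.0, -0.8, -0.1]
gripper_width: 0.0939
```

move_arm(
  moves=[
    [3,-11,-4,0,0,-0.12],
    [3,-11,-4,0,0,-0.12],
    [3,-11,-4,0,0,-0.12],
    [3,-11,-4,0,0,-0.12],
    [3,-11,-4,0,0,-0.12],
    [3,-11,-4,0,0,-0.12],
    [3,-11,-4,0,0,-0.12],
    [0,0,0,0,0,-0.12],
  ],
)

```text
t: 5.33
position: [0.5168, -0.2129, 0.1537]
orientation: [0.481, -0.482, 0.518, -0.518]
wrist_force: [-0.2, 0.3, -0.3]
gripper_width: 0.0941
```

```bash
python3 - <<'E'
from h import *
m=camera_model("wrist"); im=snapshot("wrist"); o=get_obs(); print(o["position"],o["t"],o["orientation"],o["joint_positions"])
cv2.imwrite("pics/w2.png",im[:,:,::-1])
for k in "loose_center loose_mouth".split():
    for r in tip_of(k,"wrist")[:2]:
        p=w(m,r["xyz"]); print(k,round(r["p"],2),p.round(4),proj(m,p)[0].round(0))
np.savez("m2.npz",**{k:np.array(v) for k,v in m.items()})
E
```

```text
[ 0.51675273 -0.21225622  0.15401499] 5.3833 [ 0.47900828 -0.47917081  0.52026971 -0.51987097] [-4.55297339e-01  3.92350760e-01  1.58243767e+00 -1.05593830e-05
  1.16741310e+00  1.19748769e+00]
loose_mouth 0.98 [ 0.5434 -0.224   0.0089] [335. 200.]
```

View pics/w2.png

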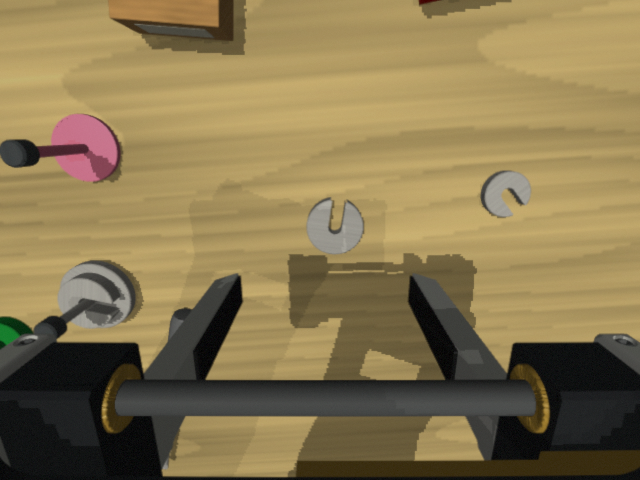

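```bash
cat > disc.py <<'E'
from h import *
from scipy.optimize import least_squares
def disc(im,m,box,z,r,sl=None):
    """fit circle of the top rim at height z, from low saturation bright pixels in box (x0,y0,x1,y1)"""
    x0,y0,x1,y1=box; hsv=cv2.cvtColor(im,cv2.COLOR_RGB2HSV)
    k=((hsv[:,:,1]<45)&(hsv[:,:,2]>100)).astype(np.uint8); kk=np.zeros_like(k); kk[y0:y1,x0:x1]=k[y0:y1,x0:x1]
    n,l,s,c=cv2.connectedComponentsWithStats(kk); i=1+np.argmax(s[1:,4]); kk=(l==i).astype(np.uint8)
    cs=max(cv2.findContours(kk,cv2.RETR_EXTERNAL,cv2.CHAIN_APPROX_NONE)[0],key=len)[:,0]
    P=onz(m,cs,z)[:,:2]
    f=lambda p:np.hypot(P[:,0]-p[0],P[:,1]-p[1])-r
    s=least_squares(f,P.mean(0),loss="soft_l1",f_scale=.0007); e=f(s.x)
    hull=P[e<-0.004]  # slot points
    return s.x,hull,e,kk
E
python3 - <<'E'
from disc import *
d=np.load("m2.npz"); m={k:d[k] for k in d}
im=cv2.imread("pics/w2.png")[:,:,::-1].copy()
c,h,e,k=disc(im,m,(295,180,380,265),.014,.025)
print(c,np.median(np.abs(e)),len(h)); dd=h-c
# slot axis: farthest-in points: sweep angle minimizing lateral spread
ins=dd[np.abs(e[e<-0.004])<1]
best=min((( (np.std(np.abs(dd@[-np.sin(a),np.cos(a)]))**2+np.mean(dd@[-np.sin(a),np.cos(a)])**2),a) for a in np.radians(np.arange(-40,41,.5))))
print(np.degrees(best[1]))
for q in dd: print((q*1000).round(1),end=" ")
for p in (c,c+.025*np.array([np.cos(best[1]),np.sin(best[1])])): print(proj(m,[*p,.014]))
E
python3 - <<'E'
import cv2
a=cv2.imread("pics/w2.png")[175:275,285:385]
cv2.imwrite("pics/cw2.png",cv2.resize(a,None,fx=6,fy=6,interpolation=cv2.INTER_CUBIC))
E
```

```text
[ 0.520663   -0.22157377] 0.0009860967691880454 64
-12.5
[ 18.2 -10.4] [ 17.3 -10.3] [16.5 -9.4] [15.6 -9.4] [14.7 -9.3] [13.9 -9.3] [13.  -9.2] [12.1 -9.2] [11.2 -9.1] [10.4 -8.2] [ 9.5 -8.1] [ 8.6 -8.1] [ 7.7 -8. ] [ 6.8 -8. ] [ 5.9 -7.9] [ 5.1 -7. ] [ 4.2 -7. ] [ 3.3 -6.9] [ 2.4 -6.9] [ 1.5 -6.8] [ 0.6 -6.8] [-0.2 -5.8] [-1.1 -5.8] [-2.1 -5.7] [-3.  -5.7] [-3.8 -4.7] [-4.7 -3.8] [-5.5 -2.9] [-5.4 -2. ] [-6.3 -1.1] [-6.2 -0.2] [-6.2  0.7] [-6.1  1.6] [-5.1  2.4] [-5.1  3.3] [-4.1  4.1] [-3.1  4.9] [-2.1  5.7] [-1.2  5.6] [-0.3  5.6] [0.6 5.5] [1.5 5.4] [2.4 5.4] [3.3 5.3] [4.2 5.3] [5.1 5.2] [6.  5.1] [6.9 5.1] [7.8 5. ] [8.6 4.1] [9.5 4. ] [10.4  4. ] [11.3  3.9] [12.1  3.8] [13.   3.8] [13.9  3.7] [14.7  2.8] [15.6  2.7] [16.5  2.7] [17.4  2.6] [18.2  2.6] [19.1  2.5] [19.9  1.6] [20.8  1.5] [[334.32669367 227.200217  ]]
[[338.80720405 199.28625677]]
```

View pics/cw2.png

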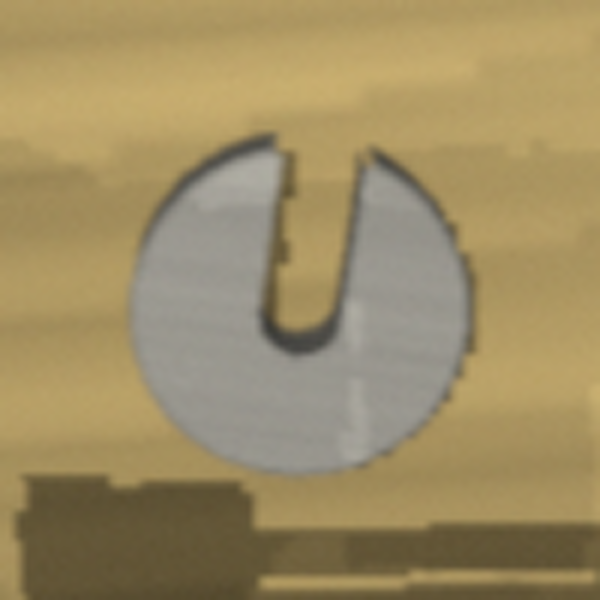

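move_arm(
  moves=[
    [2,-4.5,-20,0,0,-0.073],
    [2,-4.5,-20,0,0,-0.072],
    [0,0,-25,0,0,0],
    [0,0,-25,0,0,0],
    [0,0,-20,0,0,0],
    [0,0,-10,0,0,0],
    [0,0,0,0,0,0],
  ],
)

```text
t: 6.07
position: [0.5199, -0.2205, 0.0328]
orientation: [0.445, -0.446, 0.55, -0.548]
wrist_force: [-0.8, 0.1, 0.4]
gripper_width: 0.0939
```

```bash
python3 - <<'E'
from h import *
m=camera_model("wrist"); im=snapshot("wrist"); o=get_obs(); print(o["position"],o["t"],o["orientation"],o["wrist_force"])
cv2.imwrite("pics/w3.png",im[:,:,::-1])
np.savez("m3.npz",**{k:np.array(v) for k,v in m.items()})
E
```

```text
[ 0.52055995 -0.22092151  0.03436097] 6.1167 [ 0.4449223  -0.44519801  0.54980117 -0.5491462 ] [-0.01392125  0.73088079 -0.1849583 ]
```

View pics/w3.png

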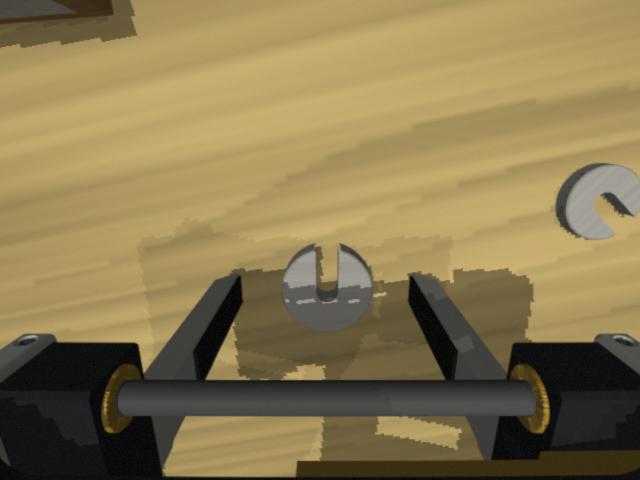

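```bash
python3 - <<'E'
from disc import *
d=np.load("m3.npz"); m={k:d[k] for k in d}
im=cv2.imread("pics/w3.png")[:,:,::-1].copy()
for z in(.014,):
    c,h,e,k=disc(im,m,(270,235,385,340),z,.025); print(c, np.median(np.abs(e)))
    dd=h-c
    a0=np.radians(-13); print((dd@[-np.sin(a0),np.cos(a0)]).mean())
print(proj(m,[.5206,-.2209,.014]),proj(m,[*c,.014]))
E
```

```text
[ 0.53891381 -0.25681182] 0.004016448999244374
0.012117937430858965
[[325.07758843 291.98493081]] [[384.81608223 248.10716089]]
```

move_arm(
  moves=[
    [2,-0.5,-4,0,0,0],
    [0,0,-3,0,0,0],
    [0,0,0,0,0,0],
  ],
)

```text
t: 6.37
position: [0.5229, -0.222, 0.0278]
orientation: [-0.445, 0.444, -0.55, 0.55]
wrist_force: [-0.2, 0.9, -1.0]
gripper_width: 0.0938
```

move_arm(
  moves=[
    [0,0,0,0,0,0],
    [0,0,0,0,0,0],
    [0,0,0,0,0,0],
    [0,0,0,0,0,0],
    [0,0,0,0,0,0],
    [0,0,0,0,0,0],
  ],
  fingers=40,
  squeeze=25,
)

```text
t: 6.87
position: [0.5226, -0.222, 0.0275]
orientation: [-0.444, 0.444, -0.55, 0.55]
wrist_force: [1.1, -0.9, 0.0]
gripper_width: 0.0573
```

move_arm(
  moves=[
    [0,0,0,0,0,0],
    [0,0,0,0,0,0],
    [0,0,0,0,0,0],
  ],
)

```text
t: 7.12
position: [0.5226, -0.222, 0.0274]
orientation: [0.444, -0.444, 0.55, -0.55]
wrist_force: [-0.4, -0.5, 0.4]
gripper_width: 0.0497
```

move_arm(
  moves=[
    [0,0,5,0,0,0],
    [0,0,15,0,0,0],
    [0,0,25,0,0,0],
    [0,0,25,0,0,0],
    [0,0,20,0,0,0],
    [0,0,10,0,0,0],
    [0,0,0,0,0,0],
  ],
)

```text
t: 7.7
position: [0.5233, -0.2223, 0.1296]
orientation: [-0.445, 0.444, -0.549, 0.551]
wrist_force: [0.4, -1.0, -2.9]
gripper_width: 0.05
```

```bash
python3 - <<'E'
from h import *
m=camera_model("wrist"); im=snapshot("wrist"); o=get_obs(); print(o["position"],o["t"],o["gripper_width"],o["wrist_force"])
cv2.imwrite("pics/w4.png",im[:,:,::-1])
np.savez("m4.npz",**{k:np.array(v) for k,v in m.items()})
E
```

```text
[ 0.52272443 -0.22204265  0.1277697 ] 7.75 0.04957187311429137 [ 0.0166807   0.14318861 -2.58493962]
```

View pics/w4.png

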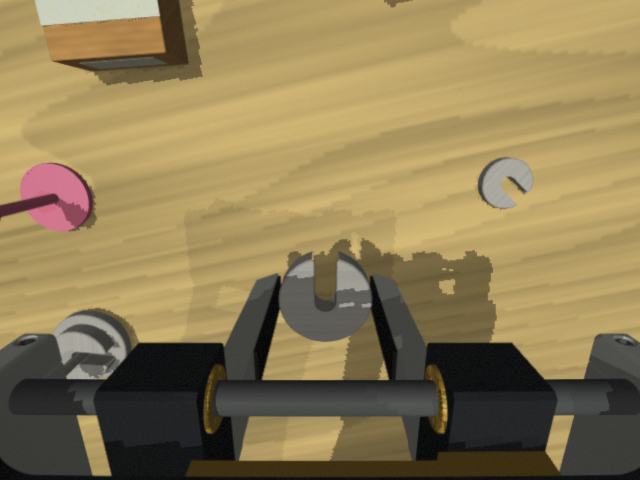

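```bash
python3 - <<'E'
from h import *
d=np.load("m1.npz"); m={k:d[k] for k in d}
print(onz(m,[[230,242],[222,150],[240,238],[218,240]],.015).round(3))
X=np.load("X.npy")
m4=dict(np.load("m4.npz"))
m4["cam_to_world"]=X
print(proj({**m4,"cam_to_world":np.linalg.inv(np.linalg.inv(X))},[[0,.0134,0],[.025,.0134,0],[-.025,.0134,0],[0,.0134,.025],[0,.0134,-.025],[0,.0134,.0]]).round(1))
a=cv2.imread("pics/w4.png")[230:350,265:385]
cv2.imwrite("pics/cw4.png",cv2.resize(a,None,fx=5,fy=5,interpolation=cv2.INTER_CUBIC))
E
```

```text
[[ 0.447 -0.075  0.015]
 [ 0.352 -0.043  0.015]
 [ 0.446 -0.062  0.015]
 [ 0.44  -0.087  0.015]]
[[325.  297.6]
 [372.  297.6]
 [278.  297.6]
 [325.1 253.3]
 [325.  338.6]
 [325.  297.6]]
```

View pics/cw4.png

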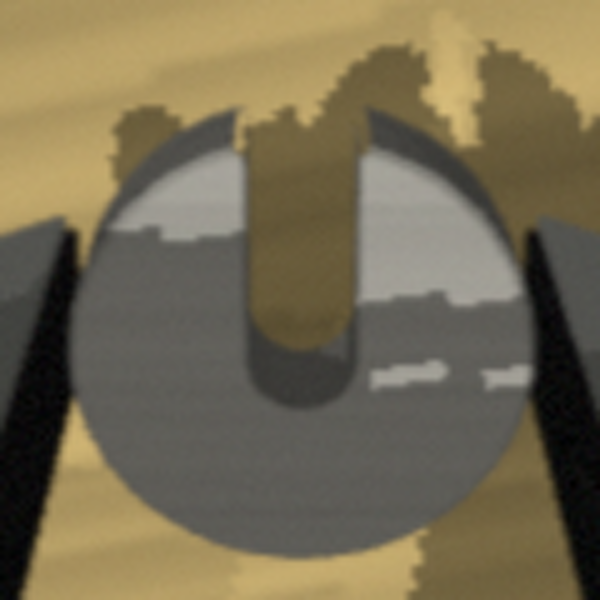

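move_arm(
  moves=[
    [-16,25,3,0,0,0.07],
    [-16,25,3,0,0,0.07],
    [-16,25,3,0,0,0.07],
    [-16,25,3,0,0,0.07],
    [-16,25,3,0,0,0.07],
    [-16,25,3,0,0,0.07],
    [-16,25,3,0,0,0.07],
    [-16,25,0,0,0,0.07],
  ],
)

```text
t: 8.42
position: [0.3931, -0.0209, 0.1474]
orientation: [-0.579, 0.58, -0.406, 0.404]
wrist_force: [0.1, 0.2, -1.8]
gripper_width: 0.0497
```

move_arm(
  moves=[
    [0,0,0,0,0,0],
    [0,0,0,0,0,0],
  ],
)

```text
t: 8.58
position: [0.3938, -0.0212, 0.1475]
orientation: [-0.579, 0.58, -0.406, 0.405]
wrist_force: [1.3, -1.3, -1.6]
gripper_width: 0.0498
```

```bash
python3 - <<'E'
from h import *
m=camera_model("wrist"); im=snapshot("wrist"); o=get_obs(); print(o["position"],o["t"],o["gripper_width"],o["wrist_force"], np.degrees(o["joint_positions"]))
cv2.imwrite("pics/w5.png",im[:,:,::-1])
np.savez("m5.npz",**{k:np.array(v) for k,v in m.items()})
for k in "upper_center upper_mouth lower_center lower_mouth hanger_knob hanger_foot".split():
    for r in tip_of(k,"wrist")[:2]:
        p=w(m,r["xyz"]); print(k,round(r["p"],2),p.round(4),proj(m,p)[0].round(0))
E
```

```text
[ 0.39440867 -0.0218677   0.14771655] 8.6333 0.049845776194518604 [ 0.61771167 -0.32487165 -1.56956485] [-8.48643644e+00  2.86434804e+00  1.15949944e+02 -6.19851282e-03
  6.12466655e+01  6.15832475e+01]
upper_center 0.73 [0.472  0.0046 0.0235] [328. 135.]
upper_center 0.7 [0.4238 0.1144 0.0038] [184. 144.]
upper_mouth 0.82 [ 0.4621 -0.0217  0.0258] [356. 159.]
upper_mouth 0.56 [0.3947 0.113  0.0088] [175. 179.]
lower_center 0.71 [0.4682 0.0068 0.0127] [324. 138.]
lower_mouth 0.75 [0.4448 0.0278 0.012 ] [290. 157.]
hanger_knob 0.8 [0.4696 0.0048 0.0732] [327. 139.]
```

View pics/w5.png

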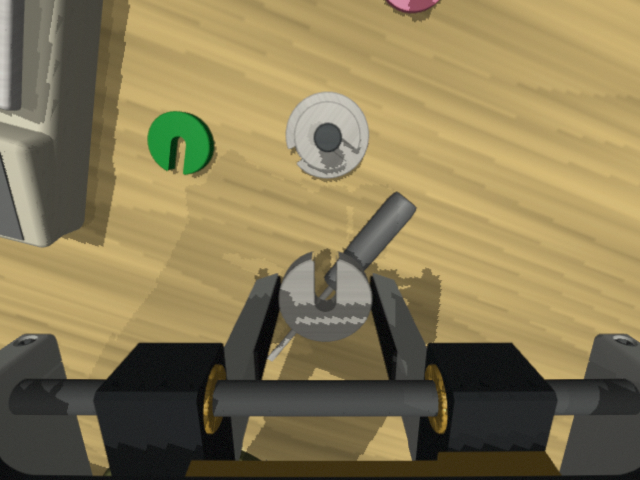

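```bash
python3 - <<'E'
import cv2
a=cv2.imread("pics/w5.png")[85:190,275:380]
cv2.imwrite("pics/cw5.png",cv2.resize(a,None,fx=7,fy=7,interpolation=cv2.INTER_CUBIC)[:600])
E
```

```text
(no output)
```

View pics/cw5.png

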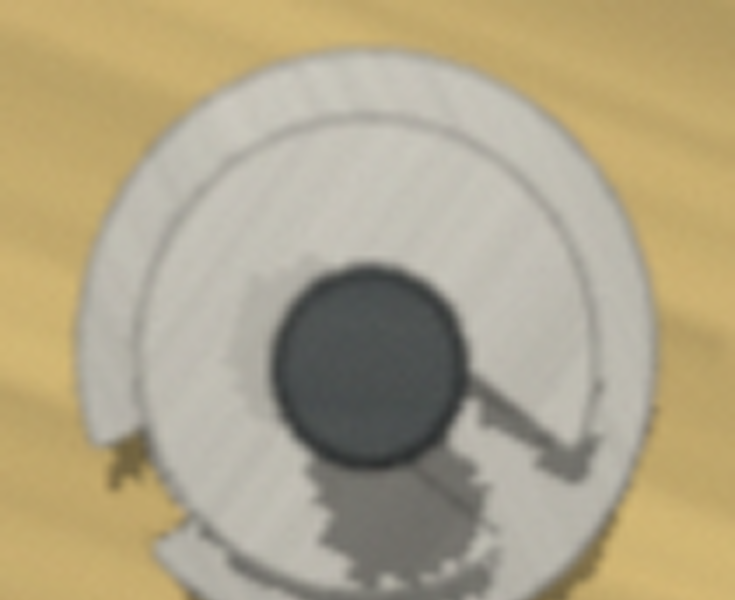

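```bash
python3 - <<'E'
from h import *
m=dict(np.load("m5.npz"))
f=lambda pts,z: onz(m,np.array(pts,float)/7+[275,85]-3/7.,z)[:,:2]
def circ(P):
    A=np.c_[2*P,np.ones(len(P))]; s=np.linalg.lstsq(A,(P**2).sum(1),rcond=None)[0]; return s[:2],np.sqrt(s[2]+s[:2]@s[:2])
L=f([[78,350],[105,215],[190,115],[370,48],[540,115],[630,230],[657,350],[95,440]],.016)
U=f([[137,350],[170,230],[250,150],[370,115],[500,165],[570,250],[598,360],[170,470]],.030)
K=f([[272,367],[468,367],[370,264],[370,470]],.078)
cl,rl=circ(L);cu,ru=circ(U);ck,rk=circ(K)
print(cl,rl,cu,ru,ck,rk)
ml=f([[100,445],[160,545]],.016);mu=f([[585,440],[495,525]],.030)
al=np.degrees(np.arctan2(*(ml.mean(0)-cl)[::-1])); au=np.degrees(np.arctan2(*(mu.mean(0)-cu)[::-1]))
print(al,au, np.linalg.norm(ml[0]-ml[1]),np.linalg.norm(mu[0]-mu[1]), (al+au)/2)
w1=f([[470,385],[590,445]],.03); print(np.degrees(np.arctan2(*(w1[1]-w1[0])[::-1])))
E
```

```text
[0.47080433 0.00513259] 0.03246327681726316 [0.47085206 0.00521265] 0.024494285948020465 [0.47079367 0.0050939 ] 0.008722795284105045
139.12746050079886 -104.18755028340021 0.012991942913186366 0.013175121044117385 17.469955108699324
-95.53094276880303
```

move_arm(
  moves=[
    [12,5,-15,0,0,-0.042],
    [12,5,-20,0,0,0],
    [0,0,-20,0,0,0],
    [0,0,-16,0,0,0],
    [0,0,-7,0,0,0],
    [0,0,0,0,0,0],
    [0,0,0,0,0,0],
  ],
)

```text
t: 9.52
position: [0.4188, -0.0122, 0.0708]
orientation: [-0.57, 0.57, -0.418, 0.418]
wrist_force: [-0.4, -1.0, -1.0]
gripper_width: 0.0494
```

```bash
python3 - <<'E'
from h import *
m=camera_model("wrist"); im=snapshot("wrist"); o=get_obs(); print(o["position"],o["t"],o["gripper_width"],o["wrist_force"], np.degrees(o["joint_positions"]))
cv2.imwrite("pics/w6.png",im[:,:,::-1])
np.savez("m6.npz",**{k:np.array(v) for k,v in m.items()})
u=np.array([.9537,.3007]);S=np.array([.4708,.0051]); d=o["position"][:2]-S; print("along",d@u,"lat",d@[-u[1],u[0]])
for z in(.078,.063,.03): print(proj(m,[*S,z]))
E
```

```text
[ 0.41905318 -0.01215293  0.07121499] 9.5667 0.049908093253298806 [ 0.80742631 -0.48878958 -2.08570396] [-6.67006900e+00  1.34655144e+01  1.16157455e+02  9.54250885e-04
  5.03205543e+01  6.58277833e+01]
along -0.05453890252625271 lat -0.000893848323933362
[[322.58852219 204.17192363]]
[[322.79891645 197.81673034]]
[[323.15309577 187.12028395]]
```

View pics/w6.png

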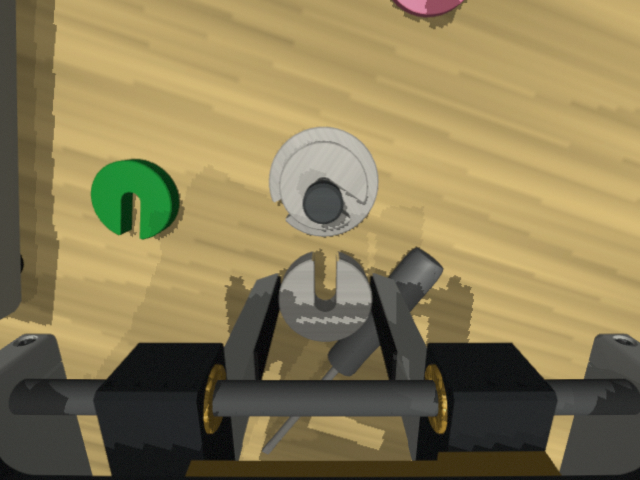

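move_arm(
  moves=[
    [0.7,1.3,-3,0,0,0],
    [9.5,3,-3,0,0,0],
    [9.5,3,0,0,0,0],
    [9.5,3,0,0,0,0],
    [7.6,2.4,0,0,0,0],
    [0,0,0,0,0,0],
    [0,0,0,0,0,0],
  ],
)

```text
t: 10.15
position: [0.4556, 0.0009, 0.0643]
orientation: [-0.57, 0.571, -0.418, 0.418]
wrist_force: [-0.2, -0.2, -2.3]
gripper_width: 0.0497
```

```bash
python3 - <<'E'
from h import *
m=camera_model("wrist"); im=snapshot("wrist"); o=get_obs(); print(o["position"],o["t"],o["gripper_width"],o["wrist_force"], np.degrees(o["joint_positions"]))
cv2.imwrite("pics/w7.png",im[:,:,::-1])
u=np.array([.9537,.3007]);S=np.array([.4708,.0051]); d=o["position"][:2]-S; print("along",d@u,"lat",d@[-u[1],u[0]])
for z in(.078,.063,.03): print(proj(m,[*S,z]))
E
```

```text
[0.45526007 0.00082454 0.06426187] 10.2 0.04980232187095779 [-0.11025553  0.45886463 -1.37503538] [-4.50693925e+00  1.82268335e+01  1.10918005e+02 -1.12687084e-03
  5.08864140e+01  6.79550169e+01]
along -0.016106066209979092 lat 0.0005953526461683336
[[325.85042731 293.61250277]]
[[325.78058016 279.85235931]]
[[325.66197572 256.49813217]]
```

View pics/w7.png

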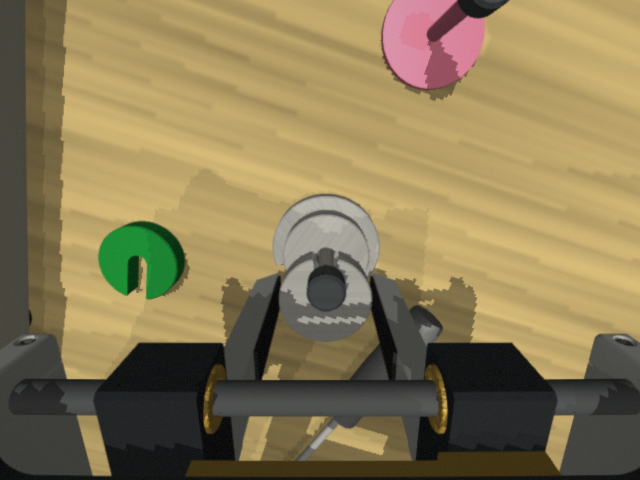

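move_arm(
  moves=[
    [6,1.6,0,0,0,0],
    [6,1.9,0,0,0,0],
    [4,1.3,0,0,0,0],
    [2,0.6,0,0,0,0],
    [0,0,0,0,0,0],
    [0,0,0,0,0,0],
  ],
)

```text
t: 10.7
position: [0.4733, 0.0062, 0.0643]
orientation: [-0.57, 0.57, -0.418, 0.418]
wrist_force: [-0.3, -1.3, -2.2]
gripper_width: 0.0497
```

```bash
cat > chk.py <<'E'
from h import *
import sys
m=camera_model("wrist"); im=snapshot("wrist"); o=get_obs(); print(o["position"],o["t"],o["gripper_width"],o["wrist_force"])
cv2.imwrite("pics/%s.png"%sys.argv[1],im[:,:,::-1])
u=np.array([.9537,.3007]);S=np.array([.4708,.0051]); d=o["position"][:2]-S; print("along",d@u,"lat",d@[-u[1],u[0]])
for z in(.078,.063,.03): print(proj(m,[*S,z]))
if len(sys.argv)>2:
    s=snapshot("side"); cv2.imwrite("pics/%s_s.png"%sys.argv[1],cv2.resize(s[240:340,220:340,::-1],None,fx=5,fy=5,interpolation=cv2.INTER_CUBIC))
E
python3 chk.py w8 1
```

```text
[0.47323995 0.00612123 0.06435164] 10.75 0.04963098281850478 [ 0.34189862  0.23703749 -0.89463294]
along 0.002634061542175259 lat 0.00024025283695532939
[[325.00961166 330.0036667 ]]
[[325.00999377 313.70023938]]
[[325.01063597 285.79891809]]
```

View pics/w8.png

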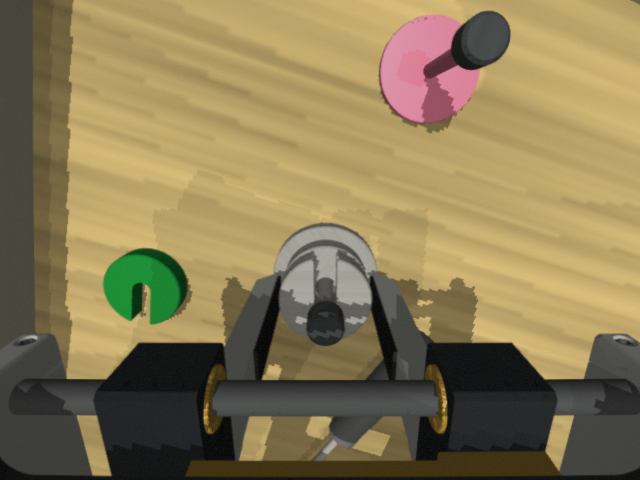

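View pics/w8_s.png

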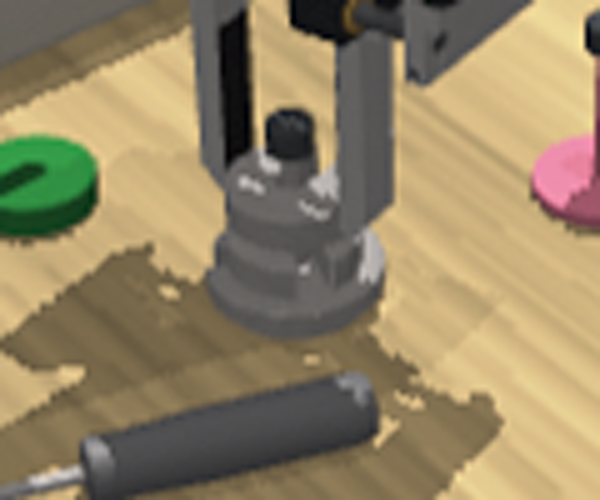

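move_arm(
  moves=[
    [0,0,-3,0,0,0],
    [0,0,-2.5,0,0,0],
    [0.9,0.3,0,0,0,0],
    [0,0,0,0,0,0],
  ],
)

```text
t: 11.13
position: [0.4743, 0.0064, 0.0587]
orientation: [-0.57, 0.57, -0.418, 0.418]
wrist_force: [-0.2, 0.1, -2.0]
gripper_width: 0.0494
```

move_arm(
  moves=[
    [0.5,0.15,-0.5,0,0,0],
    [0,0,0,0,0,0],
  ],
)

```text
t: 11.3
position: [0.4746, 0.0065, 0.0583]
orientation: [-0.57, 0.571, -0.418, 0.418]
wrist_force: [-1.8, -0.3, -1.0]
gripper_width: 0.0496
```

move_arm(
  moves=[
    [0,0,-0.5,0,0,0],
    [0,0,0,0,0,0],
  ],
)

```text
t: 11.47
position: [0.4746, 0.0065, 0.0579]
orientation: [-0.57, 0.57, -0.418, 0.418]
wrist_force: [-2.9, -1.8, -1.2]
gripper_width: 0.0495
```

move_arm(
  moves=[
    [0.5,0.15,-0.4,0,0,0],
    [0,0,0,0,0,0],
    [0,0,0,0,0,0],
  ],
)

```text
t: 11.72
position: [0.475, 0.0067, 0.0575]
orientation: [-0.57, 0.571, -0.418, 0.418]
wrist_force: [-5.8, -1.6, 2.0]
gripper_width: 0.05
```

```bash
python3 chk.py w9
```

```text
[0.47498394 0.00667726 0.05751722] 11.7667 0.049779246275934004 [-4.795141   -1.77522598  1.09346803]
along 0.0044645081553800715 lat 0.00024612460647535693
[[324.95572859 341.8269675 ]]
[[324.96270205 323.92466516]]
[[324.97452485 293.54312227]]
```

View pics/w9.png

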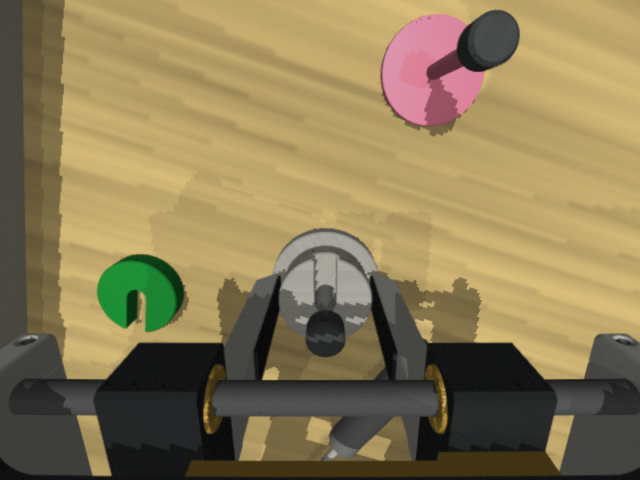

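move_arm(
  moves=[
    [-0.4,-0.1,0,0,0,0],
    [0,0,0,0,0,0],
    [0,0,0,0,0,0],
    [0,0,0,0,0,0],
  ],
  fingers=70,
)

```text
t: 12.1
position: [0.4752, 0.0067, 0.0577]
orientation: [0.57, -0.57, 0.418, -0.418]
wrist_force: [-0.2, -0.4, 0.0]
gripper_width: 0.0693
```

move_arm(
  moves=[
    [0,0,10,0,0,0],
    [0,0,20,0,0,0],
    [0,0,30,0,0,0],
    [0,0,30,0,0,0],
    [-15,-5,10,0,0,0],
    [-30,-10,0,0,0,0],
    [0,0,0,0,0,0],
    [0,0,0,0,0,0],
  ],
)

```text
t: 12.77
position: [0.4296, -0.0086, 0.1586]
orientation: [0.57, -0.57, 0.418, -0.419]
wrist_force: [0.3, 0.4, -0.3]
gripper_width: 0.0699
```

```bash
python3 chk.py w10 1;python3 - <<'E'
import cv2
a=cv2.imread("pics/w10.png")[140:300,245:405]
cv2.imwrite("pics/cw10.png",cv2.resize(a,None,fx=3.75,fy=3.75,interpolation=cv2.INTER_CUBIC)[:600])
E
```

```text
[ 0.4302553  -0.00842384  0.15842815] 12.8167 0.06990732396952389 [-0.13930753 -1.16211634  0.75623789]
along -0.04273409498572465 lat -0.0007058922772476947
[[323.62504506 195.01604466]]
[[323.68965985 191.4266216 ]]
[[323.80873249 184.81279535]]
```

View pics/w10.png

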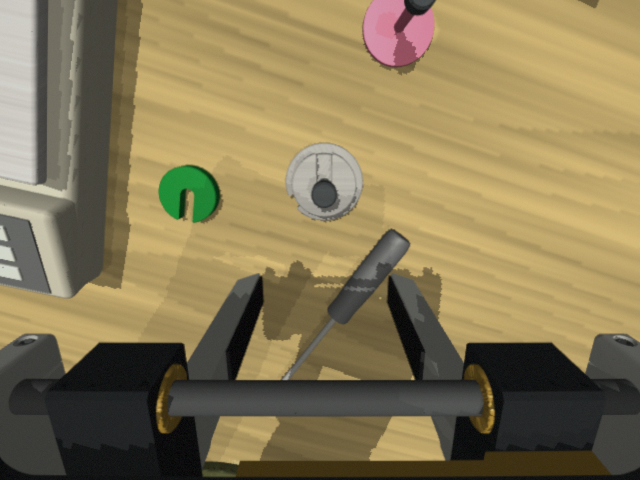

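View pics/w10_s.png

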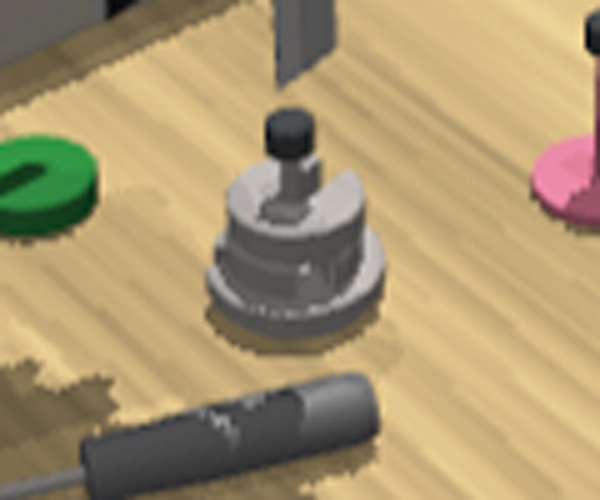

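View pics/cw10.png

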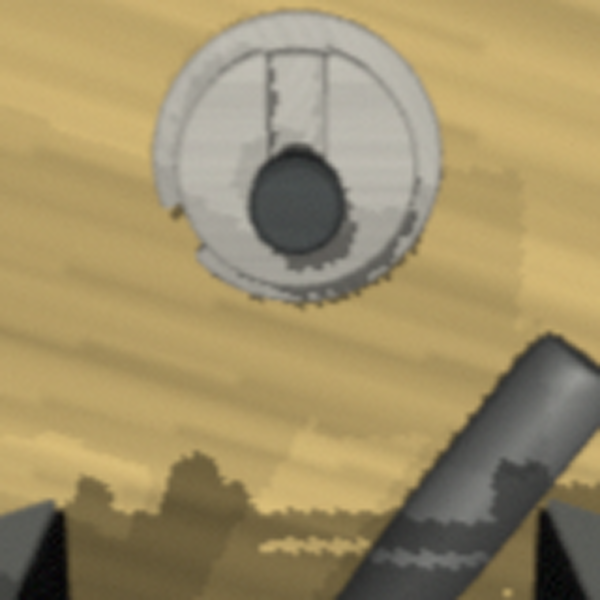

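move_arm(
  moves=[
    [20,7,0,0,0,0],
    [21,7,-10,0,0,0],
    [0,0,-25,0,0,0],
    [0,0,-25,0,0,0],
    [0,0,-15,0,0,0],
    [0,0,-7,0,0,0],
    [0,0,0,0,0,0],
    [0,0,0,0,0,0],
  ],
)

```text
t: 13.53
position: [0.4715, 0.0057, 0.076]
orientation: [0.57, -0.57, 0.418, -0.418]
wrist_force: [0.4, 0.5, 1.1]
gripper_width: 0.0699
```

```bash
python3 chk.py w11 1
```

```text
[0.47161145 0.0056734  0.07642974] 13.5833 0.07017894145321264 [-0.5478748  -0.90722333  1.25768827]
along 0.0009463048188458655 lat 0.0003028438095589214
[[325.32425427 313.61914816]]
[[325.29649546 299.51768789]]
[[325.24831614 275.05513634]]
```

View pics/w11.png

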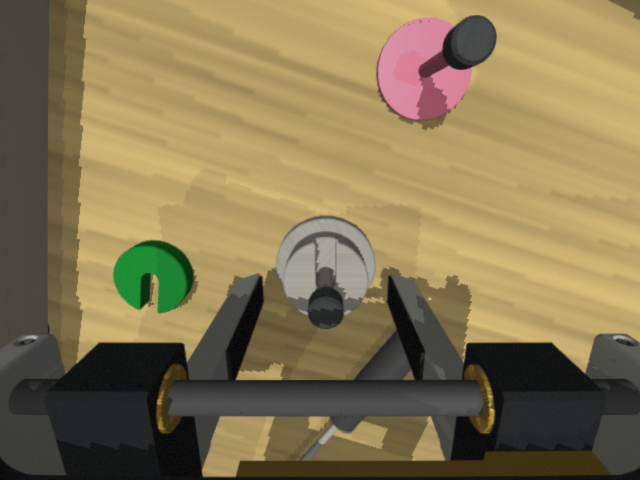

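View pics/w11_s.png

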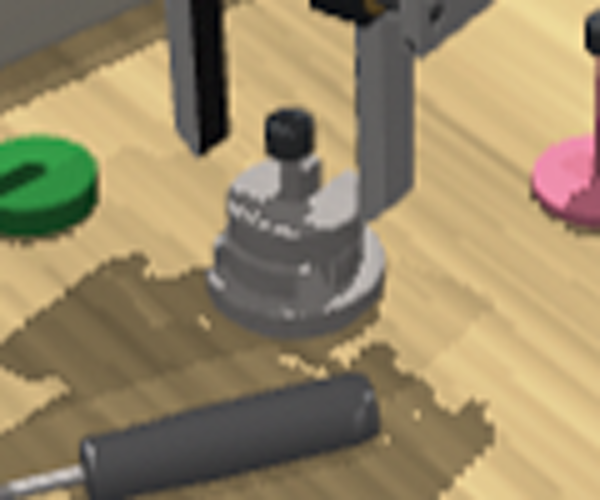

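move_arm(
  moves=[
    [0,0,0,0,0,0],
    [0,0,0,0,0,0],
    [0,0,0,0,0,0],
    [0,0,0,0,0,0],
    [0,0,0,0,0,0],
    [0,0,0,0,0,0],
    [0,0,0,0,0,0],
    [0,0,0,0,0,0],
  ],
  fingers=8,
  squeeze=40,
)

```text
t: 14.3
position: [0.4709, 0.0056, 0.0755]
orientation: [-0.57, 0.57, -0.418, 0.418]
wrist_force: [-0.2, -1.0, -0.1]
gripper_width: 0.0205
```

move_arm(
  moves=[
    [0,0,0,0,0,0],
    [0,0,0,0,0,0],
    [0,0,0,0,0,0],
    [0,0,4,0,0,0],
    [0,0,6,0,0,0],
    [0,0,0,0,0,0],
  ],
)

```text
t: 14.8
position: [0.471, 0.0057, 0.0863]
orientation: [0.57, -0.57, 0.418, -0.418]
wrist_force: [1.2, -0.9, -7.4]
gripper_width: 0.0175
```

```bash
python3 chk.py w12 1
```

```text
[0.47095292 0.00570068 0.0859192 ] 14.85 0.017800198613422982 [-0.16513368  0.66758504 -7.85095749]
along 0.0003264675092852667 lat 0.0005268866918925672
[[325.53305222 302.9265775 ]]
[[325.4923504  290.31922687]]
[[325.42090449 268.19872088]]
```

View pics/w12_s.png

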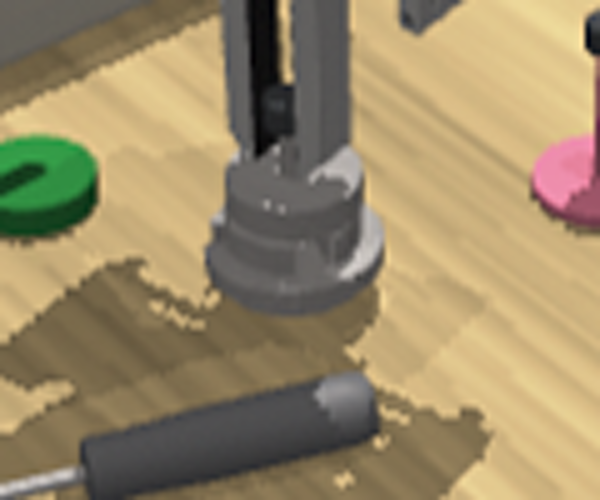

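View pics/w12.png

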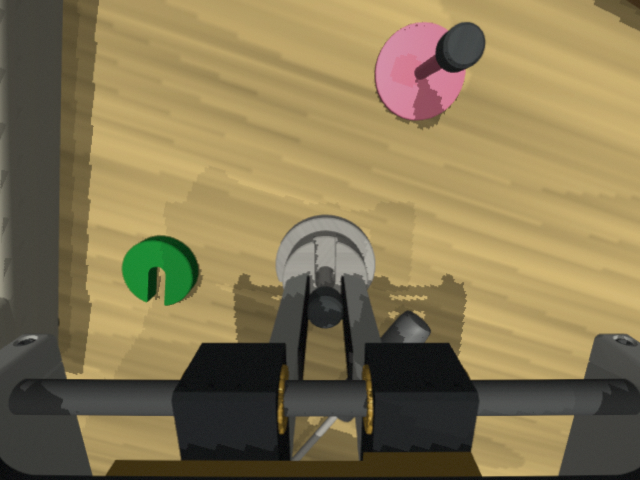

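move_arm(
  moves=[
    [0,0,5,0,0,0],
    [0,0,10,0,0,0],
    [0,0,15,0,0,0],
    [0,0,20,0,0,0],
    [0,0,25,0,0,0],
    [0,0,25,0,0,0],
    [0,0,20,0,0,0],
    [0,0,15,0,0,0],
  ],
)

```text
t: 15.57
position: [0.4711, 0.0056, 0.2233]
orientation: [0.571, -0.57, 0.417, -0.419]
wrist_force: [0.4, -0.6, -7.2]
gripper_width: 0.0175
```

move_arm(
  moves=[
    [0,0,8,0,0,0],
    [0,0,2,0,0,0],
    [0.6,4,0,0,0,0],
    [1.2,8,0,0,0,0],
    [1.8,12,0,0,0,0],
    [2.4,16,0,0,0,0],
    [3,20,0,0,0,0],
    [3.5,24,0,0,0,0],
  ],
)

```text
t: 16.23
position: [0.483, 0.0906, 0.2294]
orientation: [-0.57, 0.571, -0.419, 0.418]
wrist_force: [1.4, -0.5, -8.1]
gripper_width: 0.0177
```

move_arm(
  moves=[
    [3.5,24,0,0,0,0],
    [3.5,24,0,0,0,0],
    [3.5,24,0,0,0,0],
    [3.5,24,0,0,0,0],
    [3.5,24,0,0,0,0],
    [3.5,24,0,0,0,0],
    [3,20,0,0,0,0],
    [3,20,0,0,0,0],
  ],
)

```text
t: 16.9
position: [0.5097, 0.2755, 0.2289]
orientation: [-0.57, 0.571, -0.418, 0.417]
wrist_force: [0.5, -0.5, -7.8]
gripper_width: 0.017
```

move_arm(
  moves=[
    [3,20,0,0,0,0],
    [2.4,16,0,0,0,0],
    [1.8,12,0,0,0,0],
    [1.2,8,0,0,0,0],
    [1,4,0,0,0,0],
    [0,0,0,0,0,0],
    [0,0,0,0,0,0],
  ],
)

```text
t: 17.48
position: [0.5198, 0.3332, 0.2303]
orientation: [-0.57, 0.57, -0.418, 0.418]
wrist_force: [0.2, -0.1, -8.5]
gripper_width: 0.0175
```

```bash
python3 - <<'E'
from h import *
o=get_obs(); print(o["position"],o["t"],o["gripper_width"],o["wrist_force"])
for n in("scene","side","wrist"):
    m=camera_model(n); im=snapshot(n); cv2.imwrite(f"pics/{n}13.png",im[:,:,::-1])
    print(n,[(round(r["p"],2),w(m,r["xyz"]).round(3)) for r in tip_of("pan",n)[:2]],[(round(r["p"],2),w(m,r["xyz"]).round(3)) for r in tip_of("hanger_foot",n)[:2]])
a=cv2.imread("pics/scene13.png")[100:300,340:560]; b=cv2.imread("pics/side13.png")[80:280,90:310]
cv2.imwrite("pics/c13.png",cv2.resize(np.hstack([a,b]),(800,364),interpolation=cv2.INTER_CUBIC))
E
```

```text
[0.51977641 0.33319055 0.23027131] 17.4833 0.017461675889600833 [ 0.22001606 -0.1057403  -8.45689076]
scene [(0.74, array([0.521, 0.341, 0.082]))] [(0.87, array([ 0.608, -0.022, -0.   ])), (0.56, array([0.519, 0.336, 0.153]))]
side [(0.67, array([0.518, 0.339, 0.083]))] [(0.96, array([ 0.602, -0.018, -0.006])), (0.4, array([0.515, 0.332, 0.158]))]
wrist [(0.7, array([0.52 , 0.339, 0.084]))] [(0.9, array([ 0.603, -0.017, -0.   ])), (0.63, array([0.518, 0.334, 0.155]))]
```

View pics/c13.png

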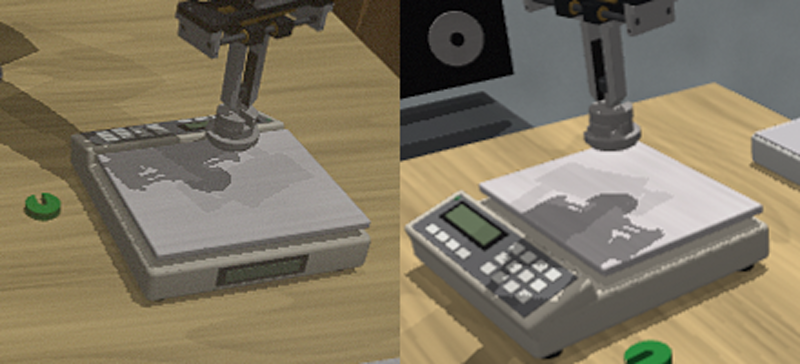

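View pics/wrist13.png

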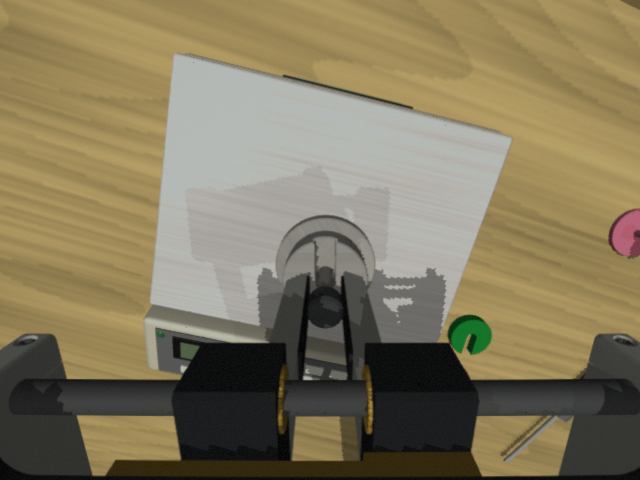

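move_arm(
  moves=[
    [0,2,-5,0,0,0],
    [0,3,-10,0,0,0],
    [0,1,-15,0,0,0],
    [0,0,-14,0,0,0],
    [0,0,-10,0,0,0],
    [0,0,-6,0,0,0],
    [0,0,-3,0,0,0],
    [0,0,-1.5,0,0,0],
  ],
)

```text
t: 18.6
position: [0.5198, 0.3397, 0.1657]
orientation: [-0.57, 0.57, -0.418, 0.418]
wrist_force: [-0.3, -0.5, -7.5]
gripper_width: 0.0174
```

move_arm(
  moves=[
    [0,0,-1,0,0,0],
    [0,0,-1,0,0,0],
    [0,0,-1,0,0,0],
    [0,0,-0.5,0,0,0],
  ],
)

```text
t: 18.93
position: [0.5199, 0.3397, 0.1628]
orientation: [0.57, -0.57, 0.418, -0.418]
wrist_force: [0.1, -0.5, -8.0]
gripper_width: 0.0175
```

move_arm(
  moves=[
    [0,0,-0.7,0,0,0],
    [0,0,-0.5,0,0,0],
    [0,0,0,0,0,0],
  ],
)

```text
t: 19.18
position: [0.5198, 0.3396, 0.1613]
orientation: [-0.57, 0.57, -0.418, 0.418]
wrist_force: [0.1, 0.6, -7.4]
gripper_width: 0.0172
```

move_arm(
  moves=[
    [0,0,-0.5,0,0,0],
    [0,0,-0.3,0,0,0],
    [0,0,0,0,0,0],
  ],
)

```text
t: 19.43
position: [0.5198, 0.3397, 0.1606]
orientation: [0.57, -0.57, 0.418, -0.418]
wrist_force: [-0.8, -0.8, -6.8]
gripper_width: 0.0171
```

move_arm(
  moves=[
    [0,0,-0.5,0,0,0],
    [0,0,0,0,0,0],
  ],
)

```text
t: 19.6
position: [0.52, 0.3397, 0.1606]
orientation: [0.571, -0.57, 0.418, -0.418]
wrist_force: [-1.8, -1.5, -2.3]
gripper_width: 0.0173
```

move_arm(
  moves=[
    [0,0,-0.5,0,0,0],
    [0,0,0,0,0,0],
  ],
)

```text
t: 19.77
position: [0.5201, 0.3398, 0.1606]
orientation: [0.571, -0.57, 0.418, -0.418]
wrist_force: [-2.3, -2.5, 5.6]
gripper_width: 0.0173
```

Contact; the weight is on the pan. Ease off slightly and release.

move_arm(
  moves=[
    [0,0,0.4,0,0,0],
    [0,0,0,0,0,0],
  ],
)

```text
t: 19.93
position: [0.52, 0.3397, 0.1606]
orientation: [0.571, -0.57, 0.418, -0.418]
wrist_force: [-2.4, -2.7, 6.2]
gripper_width: 0.0176
```

move_arm(
  moves=[
    [0,0,0,0,0,0],
    [0,0,0,0,0,0],
    [0,0,0,0,0,0],
    [0,0,0,0,0,0],
    [0,0,0,0,0,0],
    [0,0,0,0,0,0],
  ],
  fingers=70,
)

```text
t: 20.43
position: [0.5198, 0.3397, 0.1599]
orientation: [0.57, -0.57, 0.418, -0.418]
wrist_force: [0.1, 1.0, -0.3]
gripper_width: 0.054
```

move_arm(
  moves=[
    [0,0,10,0,0,0],
    [0,0,20,0,0,0],
    [0,0,30,0,0,0],
    [0,0,30,0,0,0],
    [-20,-6,15,0,0,0],
    [-20,-6,0,0,0,0],
    [0,0,0,0,0,0],
  ],
)

```text
t: 21.02
position: [0.478, 0.3274, 0.2673]
orientation: [0.571, -0.57, 0.418, -0.418]
wrist_force: [0.5, 0.7, 0.1]
gripper_width: 0.07
```

```bash
python3 - <<'E'
from h import *
o=get_obs(); print(o["position"],o["t"],o["gripper_width"],o["wrist_force"])
for n in("scene","side","wrist"):
    m=camera_model(n); im=snapshot(n); cv2.imwrite(f"pics/{n}14.png",im[:,:,::-1])
    print(n,[(k,round(r["p"],2),w(m,r["xyz"]).round(3)) for k in ("hanger_foot","hanger_knob","pan","carton_center","small_center","screwdriver_grip") for r in tip_of(k,n)[:2]])
a=cv2.imread("pics/scene14.png")[100:300,340:560]; b=cv2.imread("pics/side14.png")[80:280,90:310]
cv2.imwrite("pics/c14.png",cv2.resize(np.hstack([a,b]),(800,364),interpolation=cv2.INTER_CUBIC))
E
```

```text
[0.47798336 0.32739107 0.26734274] 21.0167 0.0700248257249183 [0.53572801 0.74513399 0.08247145]
scene [('hanger_knob', 0.88, array([ 0.604, -0.019,  0.072])), ('hanger_knob', 0.45, array([0.519, 0.341, 0.151])), ('pan', 0.56, array([0.523, 0.34 , 0.084])), ('pan', 0.29, array([0.525, 0.339, 0.12 ])), ('carton_center', 0.67, array([ 0.712, -0.119,  0.02 ])), ('carton_center', 0.21, array([0.496, 0.363, 0.098])), ('small_center', 0.48, array([ 0.54 , -0.373,  0.005])), ('screwdriver_grip', 0.6, array([ 0.39 , -0.055,  0.012]))]
side [('hanger_foot', 0.72, array([ 0.603, -0.015, -0.006])), ('hanger_foot', 0.67, array([0.511, 0.336, 0.088])), ('hanger_knob', 0.98, array([ 0.603, -0.015,  0.066])), ('hanger_knob', 0.58, array([ 0.386, -0.056,  0.013])), ('pan', 0.58, array([0.516, 0.339, 0.082])), ('carton_center', 0.6, array([ 0.707, -0.117,  0.021])), ('small_center', 0.9, array([ 0.536, -0.373,  0.005])), ('screwdriver_grip', 0.86, array([ 0.385, -0.055,  0.011]))]
wrist [('hanger_foot', 0.91, array([ 0.602, -0.016, -0.002])), ('hanger_foot', 0.6, array([0.518, 0.336, 0.158])), ('hanger_knob', 0.76, array([0.518, 0.34 , 0.16 ])), ('screwdriver_grip', 0.65, array([0.518, 0.34 , 0.085])), ('screwdriver_grip', 0.6, array([ 0.389, -0.058,  0.014]))]
```

View pics/c14.png

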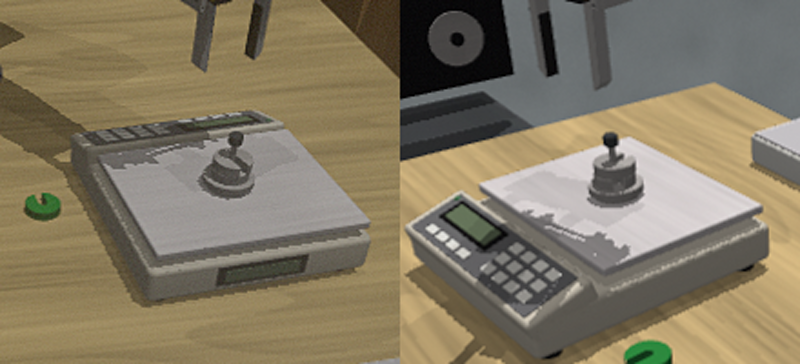

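View pics/wrist14.png

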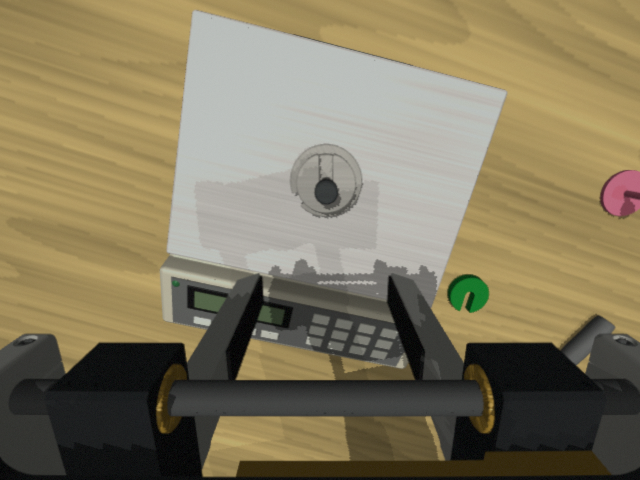

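```bash
python3 - <<'E'
import cv2
a=cv2.imread("pics/wrist14.png")[130:230,275:375]
cv2.imwrite("pics/c15.png",cv2.resize(a,None,fx=6,fy=6,interpolation=cv2.INTER_CUBIC))
E
```

```text
(no output)
```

View pics/c15.png

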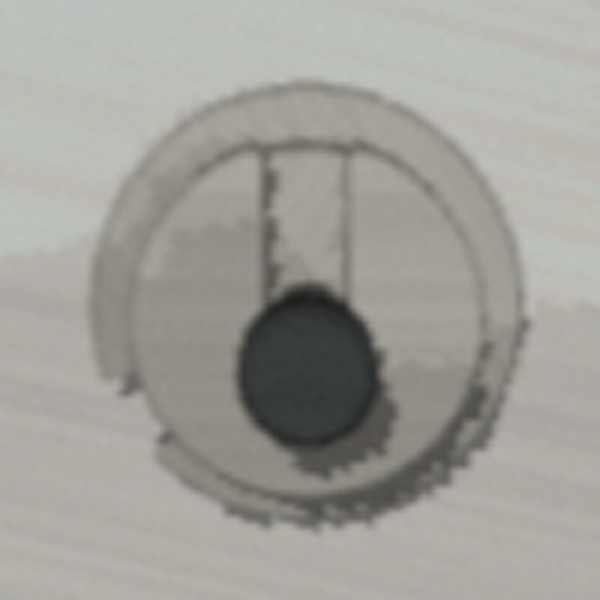

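The crop shows the hanger upright on the pan. The added mass lies flat with its slot pointing up in the image, and the lower mass's slot is unchanged at lower left. The gripper is clear of everything, so I am handing the job in.

```bash
python3 -c "
from bench import *
print(close_job())"
```

```text
the job is handed in; nothing more can be done
None
```

I slid the larger loose mass onto the hanger's stem under the knob and pushed it home. I then lifted the loaded hanger by its knob, set it on the scale's pan, let go and handed the job in. The clock stood at about 21–22 s.

- **Slots:** Before loading I measured the lower slot at about 139° and the upper at about −104°. I set the new mouth at about 17.5°, so all three are roughly 120° apart. The last close view shows the new mass flat and the lower slot unchanged. The upper slot is hidden under the new mass, so I could not re-measure it.
- **Pushed home:** The arm felt about 5 N of resistance against the stem when the mass reached the bottom of its slot.
- **Loading:** The lift force was about 7.6 N, which fits 0.78 kg.
- **Set-down:** I lowered it in steps of a millimetre or less. The largest force I read there was about 6 N, and it stayed upright after release. It stands about 1–3 mm from the measured pan centre of (0.520, 0.339).
- **Left alone:** The smaller mass, the carton and the screwdriver measured where they were at the start. The green and pink look-alikes were not touched.

One thing disagreed with the task text. It says the free third faces roughly towards the robot, but the pictures show the lower slot facing that way and the free third facing away. I followed the pictures, to get even spacing. In its final picture the wrist network placed a "hanger_foot" at knob height; I took that as an error, since the side camera put the foot at pan height.

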